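Wind up the chute gate and run the sinkers into the crate

ROBOT

A 7-joint arm with a two-finger parallel gripper is mounted at the origin on the work surface. World frame = base frame: x ahead of the robot, y to its left, z up, the work surface at z = 0. Lengths are in mm, angles in rad, forces in N, time in s.
With the tool pointing down it reaches from about 425 to 975 mm from the base axis. Payload 16.7 kg.
Tool frame: the origin (TCP) lies midway between the tips of the shut fingers; the grasp point (between the pads) lies 19 mm behind it; y points along the fingers, x is the direction in which the jaws open and shut, and the axes are right-handed (so a half turn about y gives the same grasp; the last joint's range is limited). The gripper opens to 85 mm and grips with 20 to 120 N. Pads are 22 mm wide; open, the fingers measure 114 mm over their backs; the gripper's body (76 mm by 85 mm) begins 54 mm behind the grasp point. The pads swing forward as they close: fully open they stand 13 mm farther back than shut.
Start: joints at [-1.429, 0.426, 0.074, 1.606, -0.034, 1.111, -0.067], TCP at [194.187, 646.427, 231.302] pointing down, gripper open.
Joint ranges: [-2.85, 2.85], [-0.5, 2.14], [-1.23, 1.37], [0.21, 2.46], [-1.02, 4.16], [0.16, 2.05], [-2.73, 2.73]. Speed limits (rad/s): [1.89, 1.89, 2.39, 2.39, 3.01, 3.01, 3.01].

INTERFACE

Orientations are given as a unit quaternion [x, y, z, w].
In Python, from bench import manip gives the robot as it stands.
- The arm moves only by the tool play_rows, never from a script. Its argument "moves" is a list of rows, each a list of 5 numbers: the opening, from 0 (shut) to 1 (fully open), then the shift along the tool's x, y, z in cm, then the turn about the tool's y in degrees. A call has 1 to 8 rows; each row shifts and turns the commanded pose from where the row before left it, along the tool's axes as they then stand; what a row does not reach is not made up. A row lasts 1/12 s, in which the tool goes at most 41.7 mm and 7.16 degrees, less where a joint would pass 70% of its speed; a pose out of reach is approached as far as the arm can. A call with a gripper value outside its range is refused whole. The fingers move at their own pace and stop on an object; the grip force is fixed at half the most. Time passes only in rows, so rows that do not move let the fingers close. It gives the time, the measured TCP pose, the force and the opening at its end, in the units of the state.
- manip.get_state(): the state, without advancing time (a new reading comes with each control period).
- manip.grab_frame(name): name is "scene" or "side" or "wrist"; returns (picture, depth): 384x512x3 uint8, blue, green, red; 384x512 float32, mm along the optical axis (not along the pixel's ray), 0 where there is no reading.
- manip.calibration(name): a dict with "fovy" (degrees; the focal length in pixels is half the picture's height over the tangent of half this angle, whatever the lens; pixels are square), "cx", "cy" (the principal point, pixels), "view" (4x4, takes a point from world to camera coordinates). Camera axes: x right, y down, z forward; pixel columns grow to the right and rows downward; lengths in mm; the calibration is good to about 2 mm. The wrist camera is an equidistant fisheye: a pixel r from the principal point sees the ray r / f radians off the axis. A picture is of the moment at which its call begins: read the wrist's pose just before it. calibration takes no time and is no camera call; for the wrist camera it gives the pose at the moment of the call.
- manip.hand_in(): hands the job in, once; it reports no verdict.
The state is a dict: "time": time; "joint_positions": joint angles; "qd": joint speeds; "tau": joint torques, N m; "tcp_pos": TCP position; "tcp_rot": TCP orientation; "contact_force": force on the tool from outside, world axes, zero at the start; "wrist_torque": the same for the moment, N m; "gripper_width": opening from 0.0 (shut) to 1.0 (fully open).
Only numpy, scipy, OpenCV 4.12 (cv2) and the standard library are available. Lean on these libraries where they do the work, as an engineer would, in place of code of your own. Each camera call takes 0.05 s, during which the arm holds its last target.

TASK

Open the gate of the tin chute fully by pushing the red-tipped spokes of the star wheel round, one after another, anticlockwise as seen from above, so that all five lead sinkers roll down into the wooden crate. Leave the gate wound fully up. Move it only by the wheel: do not touch the gate or the sinkers, and leave the crucible, mould block and dipper where they are.

Things in the scene. Friction and masses are not known exactly. Their poses are not given: they have to be found in the camera images.
- hoist: fixed green gate hoist; origin on the cart top, on the star wheel's upright axis; own x, y level. On the axis a round pedestal (radius 55 mm at the foot, 38 mm under the wheel, 108 mm high). Gate frame and tin chute stand at own y=-190 mm. Steel base plate, 6 mm thick, spans x -210..+90, y -245..+35 mm
- bridge (a point): middle of the fixed green gear bridge's top (157 mm high): a bar 46 mm wide (own x), 20 mm thick, from over the hub (own y=+22 mm) to the gate frame (y=-156 mm), 5 mm above the wheel. A pusher cannot follow a spoke under it: work the wheel on the far side of the hub (own +y), one spoke after another
- chute_low (a point): middle of the floor at the low end of the chute, above the crate (own x=+112 mm, y=-190 mm). The tin chute is 40 mm wide with 34 mm walls and rises 22 degrees from here towards own -x, to x=-165 mm (floor 202 mm high); the gate frame stands across it at x=0, its two posts 248 mm high
- capstan (a joint): turn of the star wheel, rad, growing anticlockwise seen from above. Five spokes: spoke k stands at value + k*72 degrees from the hoist's +x towards its +y. 0 = gate shut (starts 0 to 0.5), stop at 4.2 = fully open. Raises the gate 9 mm per rad, stays where left, needs about 0.3 N m (3 to 5 N on a spoke's outer half)
- hub (a point): centre of the star wheel, on its upright axis, 122 mm above the cart top, at the height of the spokes' centre lines. Spokes are 12 mm thick steel with 20 mm red balls centred 96 mm from the axis; the hub has radius 21 mm and is hidden under the bridge end
- gate: yellow gate plate (46 mm wide, 66 mm high, 5 mm thick) with a steel rack above it, standing across the chute in the gate frame; origin at the middle of its lower edge. Rises straight up as the wheel turns, 38 mm at full opening; the sinkers pass once it has risen about 27 mm
- crate: wooden crate, fixed, 190 x 170 x 75 mm high, walls 8 mm, below the lower end of the chute; origin at the centre of its underside, x and y along its sides
- sinker1_center (a point): centre of a grey lead ball sinker, 26 mm across, 104 g; at the start it waits in the chute behind the gate
- sinker2_center (a point): centre of a grey lead ball sinker, 26 mm across, 104 g; at the start it waits in the chute behind the gate
- sinker3_center (a point): centre of a grey lead ball sinker, 26 mm across, 104 g; at the start it waits in the chute behind the gate
- sinker4_center (a point): centre of a grey lead ball sinker, 26 mm across, 104 g; at the start it waits in the chute behind the gate
- sinker5_center (a point): centre of a grey lead ball sinker, 26 mm across, 104 g; at the start it waits in the chute behind the gate
- crucible: orange ceramic crucible, 85 mm high, 76 mm across the rim, 0.45 kg, standing; origin at the centre of its underside. Leave alone
- mould: dark cast iron mould block 90 x 57 x 50 mm high, 0.95 kg; origin at the centre of its underside. Leave alone
- dipper: brass dipper lying along its x axis, 205 mm long, bowl (60 mm across, 28 mm high) at +x, 0.22 kg; origin on the cart top, 105 mm from the handle's end. Leave alone

How it is judged (in metres and radians):
At the end, for the whole second after the job is handed in: The star wheel stands at 3.85 rad or more of its 4.2 rad (gate up about 35 mm or more) and the centres of all five sinkers are inside the crate, below its rim (value of joint capstan above 3.85 rad and x of sinker1_center in the frame of crate between -0.09 and 0.09 m and y of sinker1_center in the frame of crate between -0.08 and 0.08 m and z of sinker1_center in the frame of crate between 0 and 0.07 m and x of sinker2_center in the frame of crate between -0.09 and 0.09 m and y of sinker2_center in the frame of crate between -0.08 and 0.08 m and z of sinker2_center in the frame of crate between 0 and 0.07 m and x of sinker3_center in the frame of crate between -0.09 and 0.09 m and y of sinker3_center in the frame of crate between -0.08 and 0.08 m and z of sinker3_center in the frame of crate between 0 and 0.07 m and x of sinker4_center in the frame of crate between -0.09 and 0.09 m and y of sinker4_center in the frame of crate between -0.08 and 0.08 m and z of sinker4_center in the frame of crate between 0 and 0.07 m and x of sinker5_center in the frame of crate between -0.09 and 0.09 m and y of sinker5_center in the frame of crate between -0.08 and 0.08 m and z of sinker5_center in the frame of crate between 0 and 0.07 m); the robot touches nothing.
It fails at once if the robot touches the gate (over 1 N) (contact force between any of the fingers, the arm and gate above 1 N).
It fails at once if the robot touches a sinker (over 0.5 N) (contact force between any of the fingers, the arm and sinker1 above 0.5 N or contact force between any of the fingers, the arm and sinker2 above 0.5 N or contact force between any of the fingers, the arm and sinker3 above 0.5 N or contact force between any of the fingers, the arm and sinker4 above 0.5 N or contact force between any of the fingers, the arm and sinker5 above 0.5 N).
It fails at once if the crucible, mould block or dipper is moved more than 25 mm (distance of any of crucible, mould, dipper from where it was at the start of the episode above 0.025 m).
It fails at once if the crucible is tipped over (angle between crucible's own z axis and vertical above 0.5 rad).
It also fails if it takes over 48 s, if anything falls off the work surface, if the arm or the gripper's body presses on something with over 40 N, if the wrist force passes 120 N, or if a joint passes its speed limit or range.

## Working session

There is one attempt and no reset: what is moved stays moved. The work goes in short steps, Python scripts to look and compute and a tool call to move; the robot and the scene stay as the last step left them, time stands still between calls to the robot, and variables do not carry over. Pictures are saved under pics/ and viewed, and the job is handed in when it is done.

Besides the shell and the picture viewer there is one more tool, called after "Call:" as a command line: name --pt "numbers of a row" for each row, then --argument value for the rest. play_rows: Moves the arm, as the interface text tells. Its arguments: {"type":"object","properties":{"moves":{"type":"array"}},"required":["moves"]}

```bash
mkdir -p pics; ls; python3 - <<'E'
from bench import manip
import cv2,numpy as np
print(manip.get_state())
for n in("scene","side"):
    p,d=manip.grab_frame(n); cv2.imwrite(f"pics/{n}0.png",p); np.save(f"pics/{n}0.npy",d)
    print(n,manip.calibration(n))
E
```

```text
pics
{'time': 0.0, 'joint_positions': array([-1.42850203,  0.42673014,  0.07385253,  1.6066052 , -0.03407457,
        1.11077206, -0.06708824]), 'qd': array([ 4.98180426e-05, -1.83853139e-04, -4.70165958e-04, -2.30465257e-03,
       -3.64330112e-04,  9.93363814e-04,  6.80325303e-05]), 'tau': array([-9.51090842e-04, -9.49836016e+01,  3.76029655e+00, -4.63521409e+01,
        1.91778241e-02,  1.01569091e-02,  3.30984017e-05]), 'tcp_pos': array([194.09939228, 646.07658084, 230.61267822]), 'tcp_rot': array([ 0.5676768 ,  0.4216648 , -0.42232511, -0.5670832 ]), 'contact_force': array([ 0.28648534, -0.29056907,  0.22681997]), 'wrist_torque': array([ 0.00990384, -0.02717514,  0.03438846]), 'gripper_width': 1.003472870499102}
scene {'fovy': 55.34665202814405, 'cx': 258.0310236285338, 'cy': 192.45309641618462, 'view': array([[-5.21859773e-01,  8.52969628e-01,  1.02562587e-02,
         1.95297453e+02],
       [ 6.91209840e-01,  4.29877415e-01, -5.80891009e-01,
        -3.83413152e+02],
       [-4.99891322e-01, -2.96054423e-01, -8.13916731e-01,
         1.28076997e+03],
       [ 0.00000000e+00,  0.00000000e+00,  0.00000000e+00,
         1.00000000e+00]])}
side {'fovy': 55.49344565938861, 'cx': 256.5420818371369, 'cy': 189.98918373477508, 'view': array([[ 6.70670693e-01, -7.41612454e-01,  1.45530216e-02,
        -3.02737291e+02],
       [-5.59690569e-01, -5.18831717e-01, -6.46188917e-01,
         4.74478031e+02],
       [ 4.86772318e-01,  4.25234780e-01, -7.63038723e-01,
         5.70083840e+02],
       [ 0.00000000e+00,  0.00000000e+00,  0.00000000e+00,
         1.00000000e+00]])}
```

View pics/scene0.png

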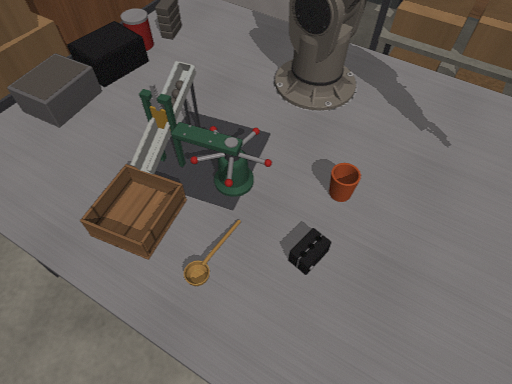

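View pics/side0.png

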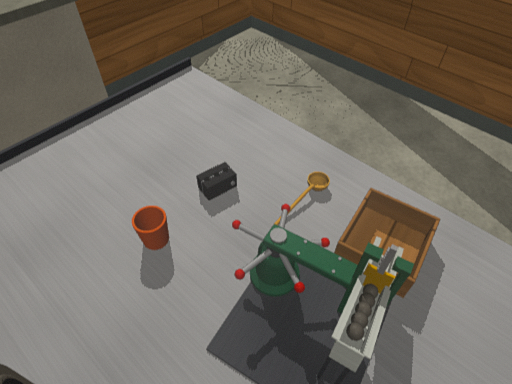

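The scene view shows the star wheel around (232,155), with red balls at about (194,160), (213,129), (256,131), (268,163) and (229,183). The gate frame is at upper left, the crate at (137,210), crucible at (343,182), mould at (310,250) and dipper at (210,255). The side view shows the same layout, with balls at (236,224), (286,209), (325,242), (299,287) and (240,274). The five sinkers are behind the yellow gate.

```bash
cat > h.py <<'E'
import cv2,numpy as np
from bench import manip
from scipy.optimize import least_squares
def cam(n):
    c=manip.calibration(n); f=192/np.tan(np.radians(c['fovy']/2)); return f,c['cx'],c['cy'],c['view']
def toplane(n,u,v,z):
    f,cx,cy,V=cam(n); R=V[:3,:3]; o=-R.T@V[:3,3]; d=R.T@np.array([(u-cx)/f,(v-cy)/f,1]); return o+d*(z-o[2])/d[2]
def proj(n,p):
    f,cx,cy,V=cam(n); q=V[:3,:3]@np.array(p)+V[:3,3]; return np.array([cx+f*q[0]/q[2],cy+f*q[1]/q[2]])
def redballs(p):
    h=cv2.cvtColor(p,cv2.COLOR_BGR2HSV)
    m=(((h[...,0]<5)|(h[...,0]>174))&(h[...,1]>180)&(h[...,2]>90)).astype(np.uint8)
    n,l,s,c=cv2.connectedComponentsWithStats(m)
    return [(c[i],s[i,4]) for i in range(1,n) if 20<s[i,4]<160]
E
python3 - <<'E'
from h import *
for n in("scene","side"):
    p=cv2.imread(f"pics/{n}0.png")
    P=[]
    for c,a in redballs(p):
        w=toplane(n,*c,122); print(n,c.round(1),a,w.round(1)); P.append(w[:2])
# bridge/green
    d=np.load(f"pics/{n}0.npy"); f,cx,cy,V=cam(n)
    h=cv2.cvtColor(p,cv2.COLOR_BGR2HSV)
    v,u=np.mgrid[:384,:512]; X=np.stack([(u-cx)/f*d,(v-cy)/f*d,d],-1)-V[:3,3]; W=X@V[:3,:3]
    m=(h[...,0]>65)&(h[...,0]<95)&(h[...,1]>90)&(d>0)&(abs(W[...,2]-157)<4)
    q=W[m]; print(m.sum(),q.mean(0), cv2.minAreaRect(q[:,:2].astype(np.float32)))
    for name,mm in (("orange",(h[...,0]>3)&(h[...,0]<12)&(h[...,1]>190)&(d>0)&(W[...,2]>70)&(W[...,2]<95)),("brass",(h[...,0]>12)&(h[...,0]<24)&(h[...,1]>140)&(d>0)&(W[...,2]<32)&(W[...,2]>3)),("black",(h[...,2]<40)&(abs(W[...,2]-50)<4)&(d>0))):
        q=W[mm&(W[...,0]<1100)&(W[...,0]>250)]; print(name,len(q)); 
        if len(q): print(q.mean(0),cv2.minAreaRect(q[:,:2].astype(np.float32)))
E
```

```text
scene [138.5  30.8] 130 [ 219.9 -570.9  122. ]
scene [212.6 128. ] 21 [463.8 -88.7 122. ]
scene [255.8 130.3] 25 [409.9  13.5 122. ]
scene [193.6 159.8] 36 [579.3 -63.9 122. ]
scene [267.6 162.4] 34 [489.4  96.7 122. ]
scene [228.2 182.2] 45 [591.9  48.5 122. ]
738 [527.96094304 -66.00287044 158.12833724] ((524.7520141601562, -63.153343200683594), (44.373191833496094, 184.52908325195312), 11.529147148132324)
orange 185
[390.05303595 269.79801495  81.85629125] ((390.748046875, 271.252685546875), (71.1959457397461, 68.81681060791016), 3.6023950576782227)
brass 644
[759.5597286   68.11361125  16.45663954] ((734.3286743164062, -55.246917724609375), (202.05433654785156, 326.8537292480469), 7.615232944488525)
black 892
[573.03238061 173.61235544  51.11361092] ((436.2479248046875, -199.118896484375), (1076.3818359375, 174.980712890625), 75.64461517333984)
side [285.3 206.6] 23 [596.6  49.8 122. ]
side [235.7 223.6] 36 [492.   97.4 122. ]
side [324.9 241.5] 48 [581.9 -64.6 122. ]
side [239.3 273.5] 55 [415.1  13.  122. ]
side [299.1 286.8] 79 [469.8 -86.2 122. ]
1598 [522.07315689 -80.96806308 157.73452105] ((528.0095825195312, -99.6749038696289), (43.62816619873047, 244.08749389648438), 11.133869171142578)
orange 199
[386.42588273 261.52875943  84.9222631 ] ((388.9081115722656, 266.617919921875), (71.23692321777344, 71.1011734008789), 68.27295684814453)
brass 2370
[767.93048006 -99.47834938  10.96840424] ((733.1812744140625, -60.798431396484375), (203.05477905273438, 330.39544677734375), 7.246316432952881)
black 6
[468.69422479 -50.5663101   48.90995914] ((516.469970703125, 26.501434326171875), (555.5499267578125, 83.06665802001953), 72.14779663085938)
```

```bash
cat >> h.py <<'E'
from scipy.spatial.transform import Rotation as Ro
YAW=np.radians(11.4)
def own(a,r,H): a=np.radians(a)+YAW; return np.array([H[0]+r*np.cos(a),H[1]+r*np.sin(a)])
def tool(p):  # shift in tool axes cm for world target
    s=manip.get_state(); R=Ro.from_quat(s['tcp_rot']); return R.inv().apply(np.array(p)-s['tcp_pos'])/10
def wheel(pics):
    C=[];A=[]
    for n,p in pics.items():
        P=np.array([toplane(n,*c,122)[:2] for c,a in redballs(p)]); P=P[np.linalg.norm(P-[509,1.5],axis=1)<125]
        if len(P)>=5: C.append(P.mean(0))
        o=C[-1] if len(P)>=5 else np.array([509,1.5])
        a=np.degrees(np.arctan2(*(P-o).T[::-1]))-11.4
        A.append(np.sort(a%360)); print(n,'own angles',A[-1].round(1),'r',np.linalg.norm(P-o,axis=1).round(1),'c',o.round(1))
E
python3 - <<'E'
from h import *
wheel({n:cv2.imread(f"pics/{n}0.png") for n in("scene","side")})
R=Ro.from_quat(manip.get_state()['tcp_rot']).as_matrix(); print(R.round(3))
d=np.load("pics/scene0.npy");f,cx,cy,V=cam("scene")
for (u,v) in((231,143),(310,245),(325,245),(305,258),(315,236)):
    z=d[v,u]; print(u,v,V[:3,:3].T@(np.array([(u-cx)/f*z,(v-cy)/f*z,z])-V[:3,3]))
E
```

```text
scene own angles [ 17.7  89.  161.4 233.  306.6] r [99.7 97.8 97.4 97.1 97.3] c [506.9   1.2]
side own angles [ 17.8  89.9 162.  233.5 305.4] r [98.  97.4 97.2 96.6 97.3] c [511.1   1.9]
[[ 0.288 -0.    -0.958]
 [ 0.958 -0.001  0.288]
 [-0.001 -1.    -0.   ]]
231 143 [514.14345629   6.70234328 163.37314129]
310 245 [601.15489577 280.53402669  51.57832026]
325 245 [582.98887752 310.43977146  52.15290398]
305 258 [637.05094704 285.80652096  52.04572467]
315 236 [574.27180996 280.05180553  52.85632112]
```

Call:
play_rows --pt "0 -2 0 -2.2 0" --pt "0 -2 0 -2.2 0" --pt "0 -2 0 -2.2 0" --pt "0 -2 0 -2.2 0" --pt "0 -2 0 -2.2 0" --pt "0 -2 0 -2.2 0" --pt "0 -2 0 -2.2 0" --pt "0 -2 0 -2.2 0"

```text
time: 0.77
tcp_pos: [317.1, 441.0, 231.1]
tcp_rot: [0.567, 0.422, -0.422, -0.567]
contact_force: [0.5, -0.0, 0.6]
gripper_width: 0.004
```

Call:
play_rows --pt "0 -2 0 -2.2 0" --pt "0 -2 0 -2.2 0" --pt "0 -2 0 -2.2 0" --pt "0 -2 0 -2.2 0" --pt "0 -2 0 -2.2 0" --pt "0 -2 0 -2.2 0" --pt "0 -2 0 -2.2 0" --pt "0 -2 0 -2.2 0"

```text
time: 1.43
tcp_pos: [439.6, 237.2, 231.2]
tcp_rot: [-0.567, -0.422, 0.422, 0.567]
contact_force: [1.2, -0.5, 0.0]
gripper_width: -0.002
```

```bash
python3 - <<'E'
from h import *
H=np.array([509,1.5]); print(manip.get_state()['tcp_pos'],tool([*own(-12,75,H),231]),manip.get_state()['joint_positions'])
E
```

```text
[439.61795644 237.21295471 231.23766683] [-18.49620413   0.02250011 -20.63140817] [-0.90092025  0.13610591  0.30600949  2.00593764 -0.04846093  1.0065609
  0.70734301]
```

Call:
play_rows --pt "0 -2.3 0 -2.6 0" --pt "0 -2.3 0 -2.6 0" --pt "0 -2.3 0 -2.6 0" --pt "0 -2.3 0 -2.6 0" --pt "0 -2.3 0 -2.6 0" --pt "0 -2.3 0 -2.6 0" --pt "0 -2.3 0 -2.6 0" --pt "0 -2.4 0 -2.4 0"

```text
time: 2.1
tcp_pos: [584.0, 0.8, 231.1]
tcp_rot: [0.567, 0.422, -0.422, -0.567]
contact_force: [-0.4, 1.3, 0.0]
gripper_width: -0.003
```

```bash
python3 - <<'E'
from h import *
H=np.array([509,1.5]); s=manip.get_state(); print(s['tcp_pos'],tool([*own(-12,75,H),107]),s['joint_positions'])
for n in("scene","side"):
    p,d=manip.grab_frame(n); cv2.imwrite(f"pics/{n}1.png",p)
E
```

```text
[583.98382887   0.75752509 231.12889362] [-1.23927229e-03  1.24128895e+01 -4.00622105e-03] [-0.49931394  0.29804048  0.47734862  1.83670353 -0.15652866  1.04407435
  1.318432  ]
```

View pics/side1.png

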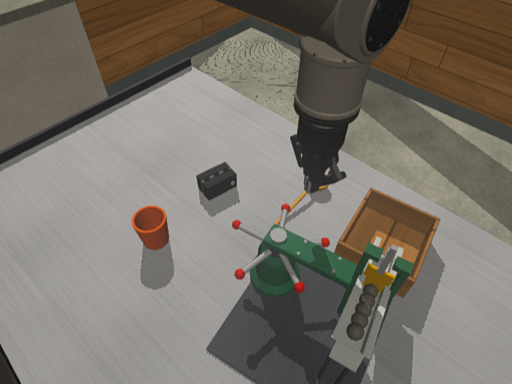

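View pics/scene1.png

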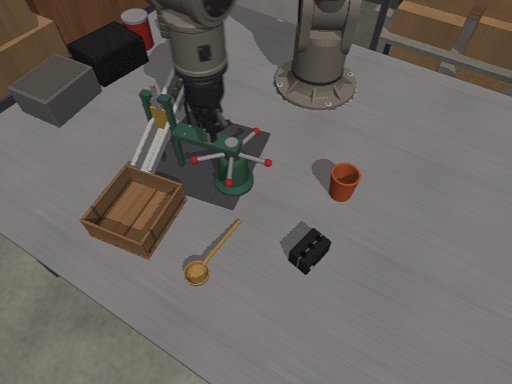

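The gripper is shut above the gap between the spoke at 18° and the one at 306°, with its tips at (322,185) in the side view. Nothing has been touched. I'll go down and then sweep.

Call:
play_rows --pt "0 0 3 0 0" --pt "0 0 3 0 0" --pt "0 0 3 0 0" --pt "0 0 2 0 0" --pt "0 0 1.4 0 0" --pt "0 0 0 0 0"

```text
time: 2.7
tcp_pos: [581.3, 2.4, 104.3]
tcp_rot: [-0.567, -0.421, 0.424, 0.568]
contact_force: [-0.8, 1.0, 0.3]
gripper_width: -0.001
```

```bash
cat >> h.py <<'E'
def arc(a0,a1,n,r=75,z=107,H=np.array([509,1.5])):
    s=manip.get_state(); R=Ro.from_quat(s['tcp_rot']); p=s['tcp_pos']
    print(s['time'],p.round(1),s['contact_force'].round(1))
    for a in np.linspace(a0,a1,n+1)[1:]:
        t=np.array([*own(a,r,H),z]); print(round(a,1),(R.inv().apply(t-p)/10).round(2)); p=t
E
python3 - <<'E'
from h import *
arc(-12,132,24)
E
```

```text
2.7 [581.3   2.4 104.3] [-0.8  1.   0.3]
-6.0 [ 0.66 -0.27 -0.04]
0.0 [ 0.71 -0.    0.33]
6.0 [0.67 0.   0.41]
12.0 [0.63 0.   0.47]
18.0 [0.57 0.   0.54]
24.0 [0.51 0.   0.59]
30.0 [0.45 0.   0.64]
36.0 [0.38 0.   0.69]
42.0 [0.31 0.   0.72]
48.0 [0.23 0.   0.75]
54.0 [0.15 0.   0.77]
60.0 [0.07 0.   0.78]
66.0 [-0.02  0.    0.78]
72.0 [-0.1   0.    0.78]
78.0 [-0.18  0.    0.76]
84.0 [-0.26  0.    0.74]
90.0 [-0.33  0.    0.71]
96.0 [-0.41  0.    0.67]
102.0 [-0.47  0.    0.63]
108.0 [-0.54  0.    0.57]
114.0 [-0.59  0.    0.51]
120.0 [-0.64  0.    0.45]
126.0 [-0.69  0.    0.38]
132.0 [-0.72  0.    0.31]
```

Call:
play_rows --pt "0 0.7 -0.3 0 0" --pt "0 0.7 0 0.3 0" --pt "0 0.7 0 0.4 0" --pt "0 0.6 0 0.5 0" --pt "0 0.6 0 0.5 0" --pt "0 0.5 0 0.6 0" --pt "0 0.45 0 0.65 0" --pt "0 0.4 0 0.7 0"

```text
time: 3.37
tcp_pos: [561.9, 57.9, 111.1]
tcp_rot: [0.568, 0.423, -0.422, -0.567]
contact_force: [2.7, -3.7, -1.4]
gripper_width: -0.002
```

```bash
python3 - <<'E'
from h import *
wheel({n:manip.grab_frame(n)[0] for n in("scene","side")})
arc(36,108,12)
s=manip.get_state(); d=s['tcp_pos'][:2]-[509,1.5]; print(np.degrees(np.arctan2(d[1],d[0]))-11.4,np.hypot(*d))
E
```

```text
scene own angles [ 49.1 121.1 336.7] r [98.6 95.4 96.5] c [509.    1.5]
side own angles [ 49.5 121.  194.4 338.1] r [99.4 99.7 95.6 95.1] c [509.    1.5]
3.4667 [561.3  58.9 111. ] [-0.5 -0.1  0.3]
42.0 [0.05 0.4  0.81]
48.0 [ 0.23 -0.    0.75]
54.0 [ 0.15 -0.    0.77]
60.0 [ 0.07 -0.    0.78]
66.0 [-0.01 -0.    0.78]
72.0 [-0.1  -0.    0.78]
78.0 [-0.18 -0.    0.76]
84.0 [-0.26 -0.    0.74]
90.0 [-0.33 -0.    0.71]
96.0 [-0.4  -0.    0.67]
102.0 [-0.47 -0.    0.63]
108.0 [-0.54 -0.    0.57]
36.26464456299108 77.66707480821677
```

The wheel follows: the spoke went from 18° to 49°, and the pusher trails it by 13°. Continuing.

Call:
play_rows --pt "0 0.1 0.3 0.8 0" --pt "0 0.2 0 0.75 0" --pt "0 0.15 0 0.8 0" --pt "0 0.05 0 0.8 0" --pt "0 0 0 0.8 0" --pt "0 -0.1 0 0.8 0" --pt "0 -0.2 0 0.75 0" --pt "0 -0.25 0 0.75 0"

```text
time: 4.13
tcp_pos: [502.8, 75.2, 108.2]
tcp_rot: [0.568, 0.423, -0.421, -0.567]
contact_force: [6.2, -1.9, 1.4]
gripper_width: 0.0
```

Call:
play_rows --pt "0 -0.35 0 0.7 0" --pt "0 -0.4 0 0.65 0" --pt "0 -0.45 0 0.6 0" --pt "0 -0.5 0 0.55 0" --pt "0 0 0 0 0"

```text
time: 4.55
tcp_pos: [472.8, 65.9, 108.0]
tcp_rot: [0.567, 0.423, -0.421, -0.567]
contact_force: [1.5, 1.0, 0.8]
gripper_width: -0.001
```

```bash
python3 - <<'E'
from h import *
P={n:manip.grab_frame(n)[0] for n in("scene","side")}
wheel(P)
for n in P: cv2.imwrite(f"pics/{n}2.png",P[n])
s=manip.get_state(); d=s['tcp_pos'][:2]-[509,1.5]; print(s['tcp_pos'],s['contact_force'],np.degrees(np.arctan2(d[1],d[0]))-11.4,np.hypot(*d))
E
```

```text
scene own angles [ 53.  340.6] r [95.1 96.8] c [509.    1.5]
side own angles [124.  197.1 340.5] r [99.4 95.4 95.6] c [509.    1.5]
[473.05394101  66.14372109 107.68814764] [-0.16678601  0.51212561 -0.14806823] 107.6768690365514 73.96573418384412
```

View pics/side2.png

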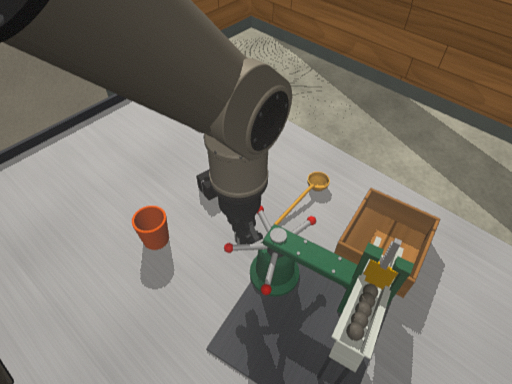

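The spokes stand at 124.5°, 52.5° and -19.5°, so the wheel is at about 2.17 rad. The gate is partly raised and the sinkers are still waiting behind it. I'll lift and go in behind the next spoke, at 52.5°.

Call:
play_rows --pt "0 0.3 0 -0.3 0" --pt "0 0 -3 0 0" --pt "0 0 -3 0 0" --pt "0 0 0 -2.5 0" --pt "0 0 0 -2.5 0" --pt "0 0 0 -2.5 0" --pt "0 0.1 0 -2.5 0" --pt "0 0 0 0 0"

```text
time: 5.32
tcp_pos: [576.6, 38.9, 167.2]
tcp_rot: [0.568, 0.422, -0.422, -0.567]
contact_force: [-1.5, -0.5, 0.1]
gripper_width: 0.001
```

```bash
python3 - <<'E'
from h import *
H=np.array([509,1.5]); P={n:manip.grab_frame(n)[0] for n in("scene","side")}
wheel(P)
print(manip.get_state()['tcp_pos'],tool([*own(20,75,H),107])); arc(20,116,16)
E
```

```text
scene own angles [ 53.2 124.7 340.6] r [98.6 95.4 96.8] c [509.    1.5]
side own angles [ 51.5 123.2 196.8 340.5] r [99.3 99.4 95.7 95.3] c [509.    1.5]
[573.14857738  39.64852784 166.65499945] [0.09200779 5.96542541 0.03457862]
5.4167 [573.1  39.6 166.7] [-0.4 -0.6 -0. ]
26.0 [0.58 5.97 0.65]
32.0 [0.43 0.   0.66]
38.0 [0.35 0.   0.7 ]
44.0 [0.28 0.   0.73]
50.0 [0.2  0.   0.76]
56.0 [0.12 0.   0.78]
62.0 [0.04 0.   0.78]
68.0 [-0.04  0.    0.78]
74.0 [-0.12  0.    0.78]
80.0 [-0.21  0.    0.76]
86.0 [-0.28  0.    0.73]
92.0 [-0.36  0.    0.7 ]
98.0 [-0.43  0.    0.66]
104.0 [-0.5   0.    0.61]
110.0 [-0.56  0.    0.55]
116.0 [-0.61  0.    0.49]
```

Call:
play_rows --pt "0 0 2 0 0" --pt "0 0 2 0 0" --pt "0 0 2 0 0" --pt "0 0.5 0 0.6 0" --pt "0 0.45 0 0.65 0" --pt "0 0.35 0 0.7 0" --pt "0 0.3 0 0.75 0" --pt "0 0.2 0 0.75 0"

```text
time: 6.08
tcp_pos: [545.0, 67.6, 108.5]
tcp_rot: [0.568, 0.423, -0.421, -0.567]
contact_force: [3.7, -4.6, -0.2]
gripper_width: -0.001
```

Call:
play_rows --pt "0 0.1 0 0.8 0" --pt "0 0.05 0 0.8 0" --pt "0 -0.05 0 0.8 0" --pt "0 -0.1 0 0.8 0" --pt "0 -0.2 0 0.75 0" --pt "0 -0.3 0 0.75 0" --pt "0 -0.35 0 0.7 0" --pt "0 -0.45 0 0.65 0"

```text
time: 6.75
tcp_pos: [484.0, 73.1, 108.9]
tcp_rot: [0.568, 0.424, -0.421, -0.567]
contact_force: [6.6, 0.1, 0.8]
gripper_width: -0.001
```

Call:
play_rows --pt "0 -0.5 0 0.6 0" --pt "0 -0.55 0 0.55 0" --pt "0 0 0 0 0"

```text
time: 7.0
tcp_pos: [468.7, 65.8, 108.6]
tcp_rot: [-0.567, -0.423, 0.421, 0.567]
contact_force: [1.4, 1.0, 2.1]
gripper_width: 0.003
```

```bash
python3 - <<'E'
from h import *
P={n:manip.grab_frame(n)[0] for n in("scene","side")}
wheel(P)
for n in P: cv2.imwrite(f"pics/{n}3.png",P[n])
s=manip.get_state(); d=s['tcp_pos'][:2]-[509,1.5]; print(s['tcp_pos'],s['contact_force'],np.degrees(np.arctan2(d[1],d[0]))-11.4,np.hypot(*d))
E
```

```text
scene own angles [ 55.4 343. ] r [95.5 96. ] c [509.    1.5]
side own angles [126.4 199.5 342.6] r [99.6 95.6 95.8] c [509.    1.5]
[469.10699295  65.9967758  108.11972017] [0.28502488 0.89752657 0.35118209] 110.33791626488907 75.83723425791524
```

View pics/side3.png

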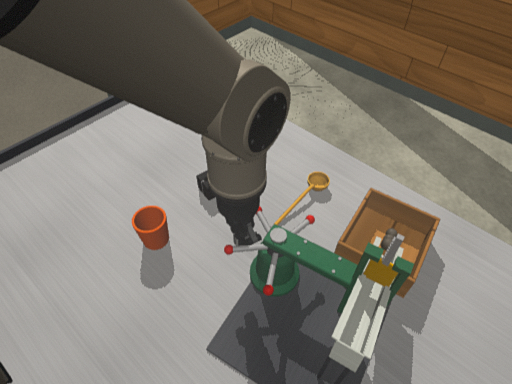

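The chute is empty and sinkers are rolling into the crate at (390,240). The wheel is at about 198.7° (3.47 rad). One more spoke to push, about 42° to the stop.

Call:
play_rows --pt "0 0.3 0 -0.3 0" --pt "0 0 -3 0 0" --pt "0 0 -3 0 0" --pt "0 0 0 -2.5 0" --pt "0 0 0 -2.6 0" --pt "0 0 0 -2.6 0" --pt "0 0.1 0 -2.6 0" --pt "0 0 0 0 0"

```text
time: 7.77
tcp_pos: [575.8, 37.7, 167.3]
tcp_rot: [0.568, 0.422, -0.422, -0.567]
contact_force: [-1.6, 0.2, -0.7]
gripper_width: 0.005
```

```bash
python3 - <<'E'
from h import *
H=np.array([509,1.5]); P={n:manip.grab_frame(n)[0] for n in("scene","side")}
wheel(P)
print(manip.get_state()['tcp_pos'],tool([*own(22,75,H),107])); arc(22,88,11)
E
```

```text
scene own angles [ 55.2 127.3 342.8] r [99.  95.4 96.2] c [509.    1.5]
side own angles [ 54.  125.6 199.2 342.3] r [99.4 99.6 95.7 95.2] c [509.    1.5]
[572.22765038  38.40437494 166.74805788] [0.40909069 5.97444257 0.180961  ]
7.8667 [572.2  38.4 166.7] [-0.1  0.5  0. ]
28.0 [0.88 5.97 0.81]
34.0 [ 0.4  -0.    0.67]
40.0 [0.33 0.   0.71]
46.0 [0.25 0.   0.74]
52.0 [0.17 0.   0.77]
58.0 [0.09 0.   0.78]
64.0 [0.01 0.   0.78]
70.0 [-0.07  0.    0.78]
76.0 [-0.15  0.    0.77]
82.0 [-0.23  0.    0.75]
88.0 [-0.31  0.    0.72]
```

Call:
play_rows --pt "0 0 2 0 0" --pt "0 0 2 0 0" --pt "0 0 2 0 0" --pt "0 0.9 0 0.8 0" --pt "0 0.4 0 0.65 0" --pt "0 0.35 0 0.7 0" --pt "0 0.25 0 0.75 0" --pt "0 0.15 0 0.75 0"

```text
time: 8.53
tcp_pos: [542.9, 69.3, 108.5]
tcp_rot: [0.568, 0.423, -0.421, -0.567]
contact_force: [4.0, -4.4, 0.0]
gripper_width: 0.004
```

Call:
play_rows --pt "0 0.1 0 0.8 0" --pt "0 0 0 0.8 0" --pt "0 -0.05 0 0.6 0" --pt "0 -0.1 0 0.5 0" --pt "0 -0.1 0 0.5 0"

```text
time: 8.95
tcp_pos: [512.2, 77.0, 108.7]
tcp_rot: [0.568, 0.423, -0.421, -0.567]
contact_force: [5.3, -2.5, 1.2]
gripper_width: 0.003
```

```bash
python3 - <<'E'
from h import *
P={n:manip.grab_frame(n)[0] for n in("scene","side")}
wheel(P)
s=manip.get_state(); d=s['tcp_pos'][:2]-[509,1.5]; print(s['tcp_pos'],s['contact_force'],np.degrees(np.arctan2(d[1],d[0]))-11.4,np.hypot(*d))
E
```

```text
scene own angles [ 18.9 232.1 305.9] r [100.8  96.1  95.9] c [509.    1.5]
side own angles [ 19.   91.3 163.4 234.8 306.8] r [98.7 97.2 97.2 97.3 97.2] c [511.    1.7]
[511.56470322  77.16020358 108.49442035] [1.1912046  0.33483576 0.46784977] 76.65855100985054 75.70365980744043
```

Call:
play_rows --pt "0 -0.1 0 0.4 0" --pt "0 -0.1 0 0.4 0" --pt "0 -0.05 0 0.2 0" --pt "0 0 0 0 0"

```text
time: 9.38
tcp_pos: [503.9, 77.3, 108.6]
tcp_rot: [0.568, 0.424, -0.42, -0.566]
contact_force: [15.2, -2.7, -3.7]
gripper_width: -0.001
```

```bash
python3 - <<'E'
from h import *
P={n:manip.grab_frame(n)[0] for n in("scene","side")}
wheel(P)
s=manip.get_state(); d=s['tcp_pos'][:2]-[509,1.5]; print(s['tcp_pos'],s['contact_force'],np.degrees(np.arctan2(d[1],d[0]))-11.4,np.hypot(*d))
E
```

```text
scene own angles [ 25.1 312.3] r [95.7 95.9] c [509.    1.5]
side own angles [ 24.6  96.6 168.9 240.3 312.1] r [98.4 97.1 96.7 96.8 97.2] c [510.8   1.6]
[503.92006304  77.31451451 108.57828962] [15.2467081  -1.99262101 -2.9667519 ] 82.43336272310952 75.98451401725382
```

The wheel is at the stop: the spoke stands at 96.6°, about 4.20 rad, and the force has risen to 15 N. I'll back off, lift clear and check.

Call:
play_rows --pt "0 0.2 0 -0.8 0" --pt "0 0.1 0 -0.6 0" --pt "0 0 -3 0 0" --pt "0 0 -3 0 0" --pt "0 0 -3 0 0" --pt "0 0 -3 0 0" --pt "0 3 0 0 0" --pt "0 3 0 0 0"

```text
time: 10.15
tcp_pos: [533.9, 133.2, 229.7]
tcp_rot: [-0.568, -0.422, 0.42, 0.568]
contact_force: [0.5, 0.4, -1.2]
gripper_width: -0.003
```

Call:
play_rows --pt "0 3 0 0 0" --pt "0 3 0 0 0" --pt "0 3 0 0 0" --pt "0 3 0 0 0" --pt "0 3 0 0 0" --pt "0 0 0 0 0" --pt "0 0 0 0 0" --pt "0 0 0 0 0"

```text
time: 10.82
tcp_pos: [575.8, 276.4, 226.9]
tcp_rot: [0.568, 0.421, -0.422, -0.567]
contact_force: [-0.0, -0.6, 0.3]
gripper_width: -0.002
```

```bash
python3 - <<'E'
from h import *
P={n:manip.grab_frame(n)[0] for n in("scene","side")}
wheel(P)
s=manip.get_state(); print(s['tcp_pos'],s['contact_force'])
a=cv2.resize(P['scene'][150:270,70:200],None,fx=3,fy=3); b=cv2.resize(P['side'][180:350,310:450],None,fx=2.12,fy=2.12)[:360]
cv2.imwrite("pics/f4.png",np.hstack([a,b])); cv2.imwrite("pics/side4.png",P['side'])
E
```

```text
scene own angles [ 25.1  96.8 312.3] r [97.6 95.7 95.7] c [509.    1.5]
side own angles [ 24.8  96.3 168.8 240.1 311.9] r [98.4 96.9 96.9 97.  97.2] c [511.    1.6]
[575.9820121  275.81660738 227.33824349] [-0.47083146 -0.47456714  0.21811812]
```

View pics/f4.png

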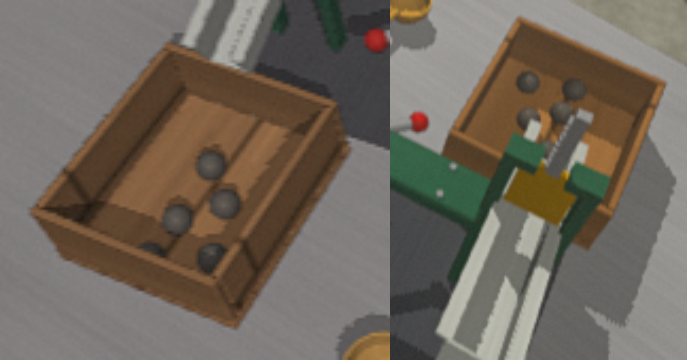

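View pics/side4.png

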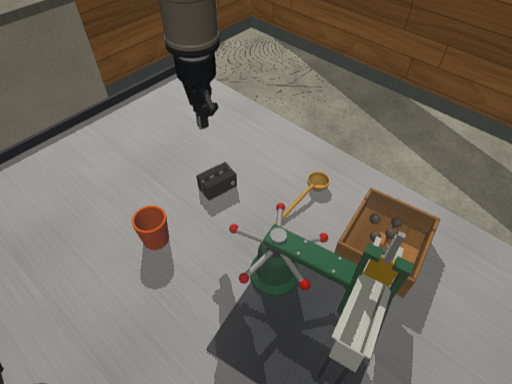

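All five sinkers lie on the crate floor: the left view shows them at (211,165), (225,204), (177,218), (212,257) and (152,250). The chute is empty, the gate is up, the arm is clear, and the crucible, mould and dipper look unmoved.

```bash
python3 -c "
from bench import manip
print(manip.hand_in())"
```

```text
the job is handed in; nothing more can be done
None
```

The gate is fully open, all five sinkers are in the crate, and I have handed the job in; hand-in gives no verdict. I turned the star wheel anticlockwise with the shut fingers, pushing three spokes one after another on the far side of the hub, then backed off and lifted the arm clear.

- **Wheel:** the spokes moved from about 18° to about 240°, or roughly 4.2 rad. It was at the stop, where the push force rose to 15 N, and it stayed there after I let go.
- **Sinkers and gate:** the last pictures show all five sinkers on the crate floor, the chute empty and the gate up.
- **Other objects:** the crucible, mould block and dipper look unmoved in the pictures. I did not measure their positions again.
- **Robot:** at the end it was clear of everything, with about 0.7 N on the tool (noise level). The job took about 11 s of the 48 s.
- **Disagreement:** the two cameras placed the hub about 4 mm apart, so I used the average. No check failed.

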